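Mount a boiler control board in the spring board holder

ROBOT

A 6-joint arm with a two-finger parallel gripper is mounted at the origin on the work surface; the furniture and walls round the work are solid. World frame = base frame: x ahead of the robot, y to its left, z up, the work surface at z = 0. Lengths are in m, angles in rad, forces in N, time in s.
With the tool pointing down it reaches from about 0.3 to 0.75 m from the base axis. Payload 8.5 kg.
Tool frame: the origin (TCP) lies at the centre of the arm's flange, where the gripper is bolted on; the fingertips stand 173 mm ahead of it and the grasp point (between the pads) lies 155 mm ahead of it; z points along the fingers, y is the line along which they close (so a half turn about z gives the same grasp; the last joint's range is limited). The gripper opens to 85 mm and grips with 20 to 120 N. Pads are 22 mm wide; open, the fingers measure 114 mm over their backs; the gripper's body (76 mm by 85 mm) begins 54 mm behind the grasp point. The pads swing forward as they close: fully open they stand 13 mm farther back than shut.
Start: joints at [1.103, 0.381, 1.297, -0, 1.464, -0.215], TCP at [0.138, 0.533, 0.405] pointing down, gripper open.
Joint ranges: [-3.11, 3.11], [-0.89, 2.33], [0.22, 2.48], [-1.42, 4.56], [0.17, 2.85], [-2.88, 2.88]. Speed limits (rad/s): [2.39, 2.39, 3.14, 3.14, 3.14, 3.14].

INTERFACE

Orientations are given as a unit quaternion [x, y, z, w].
In Python, from station import manip gives the robot as it stands.
- The arm moves only by the shell command python3 -m crank 'ROWS' [FORCE]. ROWS is JSON, a list of rows, each a list of 5 numbers: the shift along the tool's x, y, z in mm, then the turn about the tool's z in rad, then the closure, from 0 (fully open) to 1 (shut). In form: [[x, y, z, roll, gripper], ...]. A call has 1 to 20 rows; each row shifts and turns the commanded pose from where the row before left it, along the tool's axes as they then stand; what a row does not reach is not made up. A row lasts 1/12 s, in which the tool goes at most 41.7 mm and 7.16 degrees, less where a joint would pass 70% of its speed; a pose out of reach is approached as far as the arm can. A call with a gripper value outside its range is refused whole. The fingers move at their own pace and stop on an object; FORCE is the grip in N (left out, the last holds). Time passes only in rows, so rows that do not move let the fingers close. It gives the time, the measured TCP pose, the force, the opening and the grip force at its end, in the units of the state.
- manip.state(): the state, without advancing time (a new reading comes with each control period).
- manip.capture(name): name is "scene" or "top" or "wrist"; returns a dict with "image" (384x512x3 uint8, red, green, blue), "fx", "fy", "cx", "cy" (pixels), "D" ([k1, k2, p1, p2, k3] as OpenCV has them; the pictures are not rectified), "world_to_cam" (4x4, takes a point from world to camera coordinates). Camera axes: x right, y down, z forward; pixel columns grow to the right and rows downward; lengths in m; the calibration is good to about 2 mm. A picture is of the moment at which its call begins. There is no depth.
- manip.job_done(): hands the job in; it is judged then, once.
Trained networks look in the newest picture that a camera, given by its name, has taken for a name from the list of things; names that differ only in an ending like _2 or _b are one class to them, and where a whole thing is asked for, a point or a joint stands for the part that bears it (a point fixed in the world has none). Each returns a list of dicts, best first, with "score" (0 to 1); they miss things now and then, are a little off and sometimes report something else, mostly with a low value. They report only what shows in the picture. A call takes as long as a camera call.
- manip.spot_in(target, camera): "rect" ([centre column, centre row, width, height] in pixels, round what is visible of it).
- manip.trace(target, camera): "mask" (384x512 bool, what is visible of it) and "rect" ([centre column, centre row, width, height] in pixels, round what is visible of it).
- manip.landmark_of(target, camera): "xy" ([column, row] in pixels: a listed point, or the origin of a listed thing).
The state is a dict: "time_s": time; "joint_pos": joint angles; "qd": joint speeds; "joint_torque": joint torques, N m; "ee_pos": TCP position; "eef_rot": TCP orientation; "force": force on the tool from outside, world axes, zero at the start; "wrist_torque": the same for the moment, N m; "width": finger opening in m; "grasp_force": force on a finger pad.
Only numpy, scipy, OpenCV 4.12 (cv2) and the standard library are available. Lean on these libraries where they do the work, as an engineer would, in place of code of your own. Each camera call takes 0.05 s, during which the arm holds its last target. There are 200 camera calls.

TASK

Mount the loose boiler control board in the spring board holder, face up and lengthwise between the two jaws: push one short end into a jaw so that its spring gives, lower the other end past the opposite jaw's lip, then let the springs centre the board so that both ends sit in their grooves and it lies level. Go gently: the edges chip, so never jam the board hard against a lip or ram a jaw against its end stop, and do not force the holder or disturb the other things on the bench.

Things in the scene. Friction and masses are not known exactly. Their poses are not given: they have to be found in the camera images.
- board: Boiler control board, loose, about 0.16 kg (varies), face up on the bench: dark-green plate 100 (its x) x 70 (y) x 4 mm, black block on its middle, other parts on it up to 16 mm high; the outer 10 mm at both short ends are bare. Origin: centre of the underside, z up through the face. It may go in either way round. Its edges chip if it is pressed against the holder with more than 24 N in all.
- board_block (a point): Centre of the top of the black transformer block on the board, 32 mm above the board's underside; axes as the board's. The block is 36 (board x) x 30 mm (y) and 28 mm high: grip it here, across its 30 mm. Next to it only a grey terminal strip (29 to 39 mm from the middle, +x end, 14 mm high) and small parts (22 to 38 mm, -x end).
- holder: Spring board holder, fixed: dark steel base 190 (its x) x 56 (y) x 10 mm; near each end an aluminium post, x = 72 to 84 mm either side, 60 mm high, with steel spring barrels out to 106 mm. Between the posts two black jaws, 60 mm wide (y), 57 mm high at the top, face each other along x. Origin: centre of the base's underside, on the bench; z up. A board goes in tilted, one end first.
- holder_mid (a point): Point midway between the jaws at rest, at the height of the ledge tops, 45 mm above the bench; axes as the holder's. A mounted board has its origin here. At rest the jaws' back walls are 92 mm apart and their lips 82 mm, so with the 100 mm board in one jaw, that jaw must be pushed back at least 13 mm before the other end can pass the opposite lip. A tilt of about 10 degrees suits.
- near_wall (a point): On the jaw at the holder's -x (robot) side, moving with it: foot of its groove's back wall, mid width, ledge-top height; axes as the holder's. The groove runs along y: a ledge reaches 11 mm from the wall towards the middle; over it is a 6.5 mm opening, then the upper lip, 5 mm thick, reaching only 5 mm from the wall. The board end rests on the ledge, under the lip.
- far_wall (a point): The same point of the other jaw, at the holder's +x side, which faces it and is its mirror image. At rest it is 92 mm from near_wall.
- jaw_near (a joint): How far the jaw on the holder's -x side is pushed back, m: 0 at rest, grows as it is pushed outwards (towards holder -x), hard end stop at 0.0155. Its spring pushes back with 0.6 N per mm (about 9.3 N at the stop), with 0.2 N of friction. 0.004 with the board mounted.
- jaw_far (a joint): The same for the jaw on the holder's +x side, growing towards holder +x; same spring, same end stop at 0.0155.
- solder_spool: Grey spool of solder wire, 53 mm across, 30 mm high; bystander. Origin: centre of the underside.
- flux_tin: Round metal flux tin, 58 mm across, 27 mm high; bystander. Origin: centre of the underside.
- thread_tape: Roll of thread tape with a red face, 49 mm across, 17 mm high; bystander. Origin: centre of the underside.

How it is judged:
By the outcome, as a careful person would: the job done as asked, in the order asked, and still so for the second after the job is handed in, with the robot touching nothing.
It also fails if it takes over 64 s, if anything falls off the work surface, if the arm or the gripper's body presses on something with over 40 N, if the wrist force passes 120 N, or if a joint passes its speed limit or range.

## Working session

There is one attempt and no reset: what is moved stays moved. The work goes in short steps, Python scripts to look and compute and a shell command to move; the robot and the scene stay as the last step left them, time stands still between calls to the robot, and variables do not carry over. Pictures are saved under pics/ and viewed, at most 15 in all, crops included, and the job is handed in when it is done.

```bash
ls; mkdir -p pics
cat > h.py <<'E'
from station import manip
import numpy as np, cv2
from scipy.spatial.transform import Rotation as R
def cap(n,save=None):
    c=manip.capture(n)
    if save: cv2.imwrite('pics/'+save,c['image'][:,:,::-1])
    return c
def ray(c,uv):
    K=np.array([[c['fx'],0,c['cx']],[0,c['fy'],c['cy']],[0,0,1]])
    p=cv2.undistortPoints(np.array([[uv]],float),K,np.array(c['D'],float))[0,0]
    T=np.array(c['world_to_cam']);Rw=T[:3,:3]
    return -Rw.T@T[:3,3], Rw.T@np.array([p[0],p[1],1])
def atz(c,uv,z):
    o,d=ray(c,uv); return o+d*(z-o[2])/d[2]
def proj(c,P):
    T=np.array(c['world_to_cam']);K=np.array([[c['fx'],0,c['cx']],[0,c['fy'],c['cy']],[0,0,1]])
    return cv2.projectPoints(np.array(P,float).reshape(-1,1,3),cv2.Rodrigues(T[:3,:3])[0],T[:3,3],K,np.array(c['D'],float))[0][:,0]
def tri(rs):
    A=np.zeros((3,3));b=np.zeros(3)
    for o,d in rs:
        d=d/np.linalg.norm(d);M=np.eye(3)-np.outer(d,d);A+=M;b+=M@o
    return np.linalg.solve(A,b)
E
python3 - <<'E'
from h import *
np.set_printoptions(precision=4,suppress=True)
Z=dict(board=0,board_block=.032,holder=0,holder_mid=.045,near_wall=.045,far_wall=.045,solder_spool=0,flux_tin=0,thread_tape=0)
for n in('top','scene'):
    c=cap(n,n+'0.png')
    print(n,ray(c,(c['cx'],c['cy'])))
    for t in Z:
        for r in manip.landmark_of(t,n)[:1]: print(t,round(r['score'],2),np.round(r['xy'],1),atz(c,r['xy'],Z[t]))
s=manip.state();print(s['ee_pos'],s['eef_rot'],R.from_quat(s['eef_rot']).as_matrix(),s['force'],s['width'],s['time_s'])
E
```

```text
pics
top (array([ 0.3433, -0.0103,  0.9439]), array([ 0.1735, -0.006 , -0.9848]))
board 0.57 [306.2 209.6] [ 0.4644 -0.1478  0.    ]
board_block 0.59 [307.5 211. ] [ 0.4569 -0.1461  0.032 ]
holder 0.56 [207.1 188.5] [0.5195 0.096  0.    ]
holder_mid 0.81 [208.8 184.4] [0.5209 0.087  0.045 ]
near_wall 0.53 [211.  206.9] [0.4672 0.0814 0.045 ]
far_wall 0.84 [211.2 165.4] [0.567  0.0817 0.045 ]
solder_spool 0.86 [151.6 235. ] [0.4055 0.231  0.    ]
flux_tin 0.79 [152.7 183.4] [0.5338 0.2323 0.    ]
thread_tape 0.88 [352.4 219.8] [ 0.4377 -0.2613  0.    ]
scene (array([ 0.0216, -0.4996,  0.5636]), array([ 0.5492,  0.5824, -0.5994]))
board 0.86 [284.9 245.3] [ 0.4637 -0.1452  0.    ]
board_block 0.88 [283.7 234.4] [ 0.4614 -0.1419  0.032 ]
holder 0.64 [232.5 194.3] [0.5073 0.0753 0.    ]
holder_mid 0.84 [235.4 177.2] [0.5229 0.0786 0.045 ]
near_wall 0.64 [216.2 181.8] [0.4747 0.0979 0.045 ]
far_wall 0.67 [243.1 171.4] [0.5555 0.0843 0.045 ]
solder_spool 0.84 [167.  184.1] [0.4118 0.2373 0.    ]
flux_tin 0.61 [201.9 166.4] [0.5352 0.2403 0.    ]
thread_tape 0.72 [318.9 281. ] [ 0.4369 -0.2578  0.    ]
[0.1376 0.5325 0.4047] [ 0.1261  0.992  -0.     -0.    ] [[-0.9682  0.2502 -0.    ]
 [ 0.2502  0.9682 -0.    ]
 [ 0.     -0.     -1.    ]] [-0.3818 -1.2514  0.0906] 0.08542805471608539 1.0
```

View pics/top0.png

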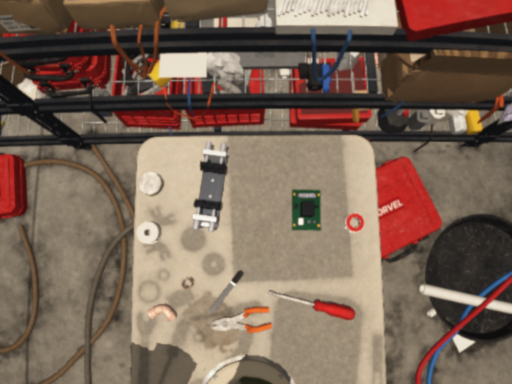

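View pics/scene0.png

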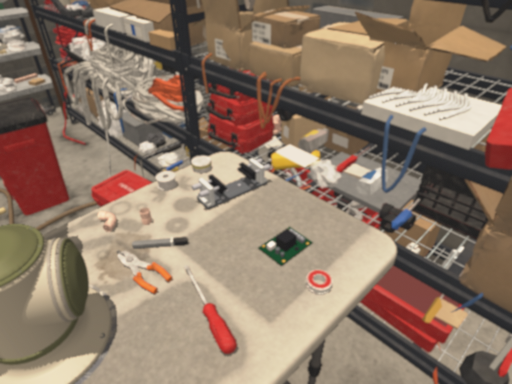

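The top picture shows the board near (306,210), long side roughly along world x, and the holder near (211,187), tilted slightly. The tin and spool are at its left (150,183 and 148,233) and the tape is at (355,222). The scene picture agrees with the network points. Next I need the yaws.

```bash
cat > yaw.py <<'E'
from h import *
def rect_xy(c,mask,z):
    pts=np.argwhere(mask)[:,::-1].astype(float)
    w=np.array([atz(c,p,z)[:2] for p in pts])
    (cx,cy),(a,b),t=cv2.minAreaRect((w*1000).astype(np.float32))
    if a<b: a,b,t=b,a,t+90
    return cx,cy,a,b,(t+90)%180-90
E
python3 - <<'E'
from yaw import *
c=cap('top')
for t,z in(('board',.004),('holder',.03)):
    r=manip.trace(t,'top')[0]; print(t,r['score'],r['mask'].sum(),np.round(rect_xy(c,r['mask'],z),1))
c=cap('scene')
for t,z in(('board',.004),('holder',.03)):
    r=manip.trace(t,'scene')[0]; print(t,r['score'],r['mask'].sum(),np.round(rect_xy(c,r['mask'],z),1))
c=cap('wrist');s=manip.state()
o,d=ray(c,(c['cx'],c['cy']));M=R.from_quat(s['eef_rot']).as_matrix()
print('wrist cam in tool',M.T@(o-s['ee_pos']),M.T@d, M.T@np.array(c['world_to_cam'])[:3,:3].T)
E
```

```text
board 0.59 1182 [ 464.3 -145.6  101.4   71.1   -2.3]
holder 0.79 1960 [521.6  84.8 213.2  65.3  -8.3]
board 0.71 175 [505.1 138.8  92.9  28.9  78.1]
holder 0.61 1894 [525.9  87.4 237.3 131.9  -5.6]
wrist cam in tool [ 0.07695323 -0.00072981  0.03040909] [-0.29439633 -0.00152088  0.95568221] [[-5.37646020e-04 -9.55683270e-01 -2.94396329e-01]
 [ 9.99998839e-01 -9.40719918e-05 -1.52088298e-03]
 [ 1.42578797e-03 -2.94396805e-01  9.55682211e-01]]
```

```bash
cat >> h.py <<'E'
def need(xy,z,yaw_deg):
    """shift mm in present tool axes to TCP target, and roll making tool x point at world yaw_deg"""
    s=manip.state();M=R.from_quat(s['eef_rot']).as_matrix()
    d=M.T@(np.array([xy[0],xy[1],z])-s['ee_pos'])*1000
    y=np.degrees(np.arctan2(M[1,0],M[0,0])); a=(y-yaw_deg+180)%360-180
    print('shift',np.round(d,1),'roll',round(np.radians(a),3),'yaw now',round(y,2),'t',s['time_s'],'F',np.round(s['force'],2),'w',round(s['width'],4),'g',s['grasp_force'])
E
M='[-16,-19,1.5,0,0]'
python3 -m crank '[[-16,-19,1.5,0,0],[-16,-19,1.5,0,0],[-16,-19,1.5,0,0],[-16,-19,1.5,0,0],[-16,-19,1.5,0,0],[-16,-19,1.5,0,0],[-16,-19,1.5,0,0],[-16,-19,1.5,0,0],[-16,-19,1.5,0,0],[-16,-19,1.5,0,0],[-16,-19,1.5,0,0],[-16,-19,1.5,0,0],[-16,-19,1.5,0,0],[-16,-19,1.5,0,0],[-16,-19,1.5,0,0]]'
python3 -m crank '[[-16,-19,3,0,0],[-16,-19,3,0,0],[-16,-19,3,0,0],[-16,-19,3,0,0],[-16,-19,3,0,0],[-16,-19,3,0,0],[-16,-19,3,0,0],[-16,-19,3,0,0],[-16,-19,3,0,0],[-16,-19,3,0,0],[-16,-19,3,0,0],[-16,-19,3,0,0],[-16,-19,3,0,0],[-16,-19,3,0,0],[-16,-19,3,0,0],[0,0,0,-0.1,0],[0,0,0,-0.11,0],[0,0,0,0,0]]' 20
python3 - <<'E'
from yaw import *
c=cap('wrist','w1.png')
for t,z in(('board',0),('board_block',.032),):
    r=manip.landmark_of(t,'wrist')[:1]; print(t,[(q['score'],q['xy'],atz(c,q['xy'],z)) for q in r])
r=manip.trace('board','wrist')[0]; print(r['score'],np.round(rect_xy(c,r['mask'],.004),1))
r=manip.trace('board_block','wrist')[0]; print(r['score'],np.round(rect_xy(c,r['mask'],.02),1))
need((.462,-.146),.33,177.7)
E
```

```text
time_s: 2.6
ee_pos: [0.2989, 0.1954, 0.3824]
eef_rot: [0.126, 0.992, 0.0, 0.0]
force: [0.7, 0.9, 0.9]
width: 0.0852
grasp_force: 0.0
time_s: 4.1
ee_pos: [0.4598, -0.1398, 0.3371]
eef_rot: [0.02, 1.0, 0.0, -0.0]
force: [0.3, -0.1, -1.0]
width: 0.0855
grasp_force: 0.0
board [(0.58, [247.4, 175.8], array([ 0.46546674, -0.14821243,  0.        ]))]
board_block [(0.82, [248.7, 181.4], array([ 0.46183429, -0.14617686,  0.032     ]))]
0.57 [596.9 102.8  74.6  50.6  83.2]
0.69 [ 458.  -146.4   96.6   67.5   -1.3]
shift [-2.6 -6.7  7.4] roll -0.004 yaw now 177.44 t 4.35 F [ 1.   -0.28 -0.6 ] w 0.0855 g 0.0
```

View pics/w1.png

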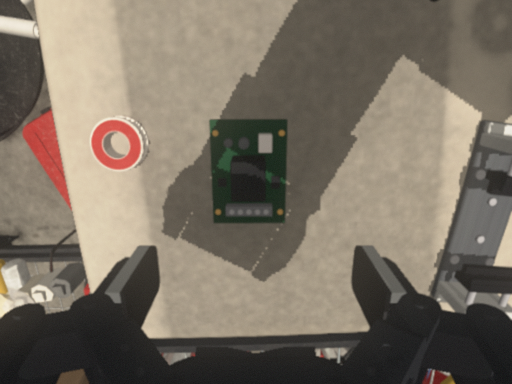

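The plate spans (210,120) to (287,222), with the terminal strip at its lower end (world +x). The path down is clear; the holder is at the right edge.

Run:
```python
from yaw import *
c=cap('wrist')
im=c['image'].astype(int);r=manip.trace('board_block','wrist')[0]; print(r['score'],np.round(rect_xy(c,r['mask'],.004),1))
m=np.zeros((384,512),bool);m[100:240,195:300]=True
g=m&(im[...,1]>im[...,0]+8)&(im[...,0]<80); n,l,st,_=cv2.connectedComponentsWithStats(g.astype(np.uint8)); k=1+st[1:,4].argmax()
print('green',np.round(rect_xy(c,l==k,.004),1))
need((.4615,-.1465),.178,178.5)
```

```text
0.67 [ 461.7 -146.7  101.4   70.    -2.2]
green [ 462.  -147.2   98.6   69.    -2.2]
shift [ -2.1  -7.1 159.3] roll -0.018 yaw now 177.49 t 4.45 F [0.78 0.11 0.69] w 0.0852 g 0.0
```

```bash
python3 -m crank '[[-2,-7,10,-0.005,0],[0,0,20,0,0],[0,0,20,0,0],[0,0,20,0,0],[0,0,20,0,0],[0,0,20,0,0],[0,0,15,0,0],[0,0,12,0,0],[0,0,10,0,0],[0,0,8,0,0],[0,0,4,0,0],[0,0,0,0,0],[0,0,0,0,0.2],[0,0,0,0,0.4]]' 25
python3 -m crank '[[0,0,0,0,0.5],[0,0,0,0,0.6],[0,0,0,0,0.7],[0,0,0,0,0.8],[0,0,0,0,0.9],[0,0,0,0,1],[0,0,0,0,1],[0,0,0,0,1],[0,0,0,0,1],[0,0,0,0,1]]' 25
python3 -m crank '[[0,0,-3,0,1],[0,0,-6,0,1],[0,0,-10,0,1],[0,0,-15,0,1],[0,0,-20,0,1],[0,0,-20,0,1],[0,0,-20,0,1],[0,0,-10,0,1],[0,0,0,0,1],[0,0,0,0,1]]'
python3 - <<'E'
from yaw import *
c=cap('wrist','w2.png')
for t in('board_block','board'):
    r=manip.landmark_of(t,'wrist')[:1]; print(t,r)
need((.4615,-.1465),.282,177.8)
E
```

```text
time_s: 5.62
ee_pos: [0.4615, -0.1466, 0.1787]
eef_rot: [0.019, 1.0, -0.0, 0.0]
force: [0.3, -0.1, 0.8]
width: 0.0641
grasp_force: 0.0
time_s: 6.45
ee_pos: [0.4615, -0.1465, 0.1787]
eef_rot: [0.019, 1.0, -0.0, 0.0]
force: [-0.2, -0.2, 6.3]
width: 0.0294
grasp_force: 26.1
time_s: 7.28
ee_pos: [0.4612, -0.1464, 0.2824]
eef_rot: [0.019, 1.0, -0.0, 0.0]
force: [0.7, 0.3, -1.4]
width: 0.0292
grasp_force: 25.2
board_block [{'xy': [255.6, 284.1], 'score': 0.76}]
board [{'xy': [253.4, 249.3], 'score': 0.83}]
shift [-0.3 -0.  -0.7] roll 0.0 yaw now 177.83 t 7.4333 F [-0.69 -0.87 -1.92] w 0.0297 g 25.240520238876343
```

View pics/w2.png

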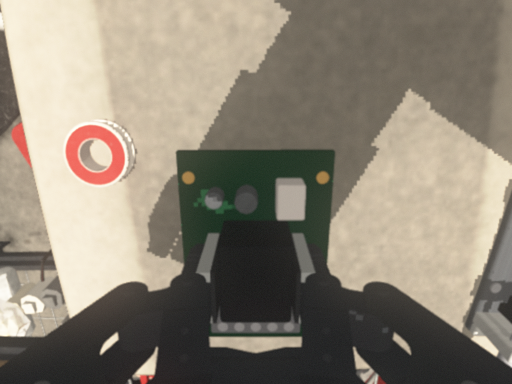

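The board is held square between the pads: the end edge is level at row 150 and the block top is at about (255,285). The fingertips are close to the plate, so I'll set it down and regrip 4 mm higher to let it pivot freely.

```bash
python3 -m crank '[[0,0,15,0,1],[0,0,20,0,1],[0,0,20,0,1],[0,0,20,0,1],[0,0,15,0,1],[0,0,8,0,1],[0,0,3,0,1],[0,0,2,0,1],[0,0,0,0,1],[0,0,0,0,1]]' 20
python3 -m crank '[[0,0,0,0,0.6],[0,0,0,0,0.5],[0,0,0,0,0.5],[0,0,-4.5,0,0.5],[0,0,0,0,0.5],[0,0,0,0,0.6],[0,0,0,0,0.7],[0,0,0,0,0.8],[0,0,0,0,1],[0,0,0,0,1],[0,0,0,0,1],[0,0,0,0,1]]' 20
python3 -m crank '[[0,0,-3,0,1],[0,0,-6,0,1],[0,0,-10,0,1],[0,0,-15,0,1],[0,0,-20,0,1],[0,0,-20,0,1],[0,0,-20,0,1],[0,0,-6,0,1],[0,0,0,0,1],[0,0,0,0,1]]'
python3 - <<'E'
from yaw import *
c=cap('wrist')
for t in('board_block','board'):
    r=manip.landmark_of(t,'wrist')[:1]; print(t,r)
# go to a view of the holder
need((.40,.09),.30,171.7)
E
```

```text
time_s: 8.27
ee_pos: [0.4616, -0.1466, 0.1798]
eef_rot: [0.019, 1.0, -0.0, 0.0]
force: [-0.2, -0.0, -1.3]
width: 0.03
grasp_force: 25.2
time_s: 9.27
ee_pos: [0.4615, -0.1466, 0.184]
eef_rot: [0.019, 1.0, -0.0, 0.0]
force: [-1.1, 0.3, 5.6]
width: 0.0296
grasp_force: 20.4
time_s: 10.1
ee_pos: [0.4612, -0.1464, 0.2832]
eef_rot: [0.019, 1.0, 0.0, -0.0]
force: [0.0, 0.5, -1.9]
width: 0.0296
grasp_force: 20.1
board_block [{'xy': [103.4, 148.6], 'score': 0.58}]
board [{'xy': [253.1, 247.7], 'score': 0.69}]
shift [ 70.2 234.  -17. ] roll 0.107 yaw now 177.84 t 10.25 F [ 0.81  0.31 -1.41] w 0.0297 g 20.073086321353912
```

```bash
python3 -m crank '[[0,10,-5,0,1],[0,15,-6,0,1],[0,18,-6,0.02,1],[0,18,-6,0.02,1],[0,18,-6,0.02,1],[0,15,-6,0.02,1],[0,10,-2,0.02,1],[0,0,0,0.007,1],[0,0,0,0,1],[0,0,0,0,1]]'
python3 - <<'E'
from yaw import *
c=cap('wrist','w3.png')
Z=dict(holder=0,holder_mid=.045,near_wall=.045,far_wall=.045)
for t in Z:
    print(t,[(round(q['score'],2),np.round(q['xy'],1),np.round(atz(c,q['xy'],Z[t]),4)) for q in manip.landmark_of(t,'wrist')[:2]])
r=manip.trace('holder','wrist')[0]; print(r['score'],np.round(rect_xy(c,r['mask'],.03),1))
need((.522,.085),.30,171.7)
E
```

```text
time_s: 11.08
ee_pos: [0.4681, -0.0429, 0.3204]
eef_rot: [0.072, 0.997, 0.0, -0.0]
force: [0.7, 0.1, -1.4]
width: 0.0298
grasp_force: 20.1
holder [(0.7, array([400.5, 207.9]), array([0.5196, 0.0862, 0.    ]))]
holder_mid [(0.92, array([419.1, 223.7]), array([0.5158, 0.083 , 0.045 ]))]
near_wall [(0.67, array([253.7, 278.9]), array([ 0.5459, -0.0565,  0.045 ])), (0.57, array([432.4, 167.6]), array([0.4702, 0.0933, 0.045 ]))]
far_wall [(0.96, array([412.8, 274.9]), array([0.563 , 0.0781, 0.045 ]))]
0.8 [516.8  89.9 213.9  87.1  -7.9]
shift [-34.7 134.6  20.6] roll -0.0 yaw now 171.67 t 11.3833 F [-0.24  0.65 -1.32] w 0.0295 g 20.111304223537445
```

View pics/w3.png

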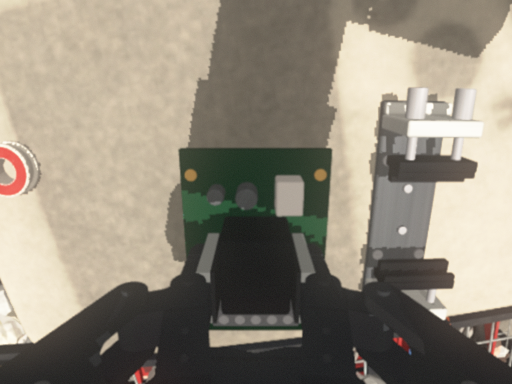

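```bash
cat > ov.py <<'E'
from yaw import *
def H(x,y,a):
    r=R.from_euler('z',a,degrees=True).as_matrix()
    return lambda p:(r@np.array(p,float).T).T+np.array([x,y,0])
def box(x0,x1,w,z): return [[x0,-w,z],[x1,-w,z],[x1,w,z],[x0,w,z],[x0,-w,z]]
def overlay(c,pose,name,crop,k,jn=0,jf=0,cols=True):
    im=cv2.resize(c['image'][:,:,::-1],None,fx=k,fy=k,interpolation=cv2.INTER_CUBIC);f=H(*pose)
    for b,col in((box(-.095,.095,.028,.01),(255,0,0)),(box(-.084,-.072,.03,.06),(0,255,0)),(box(.072,.084,.03,.06),(0,255,0)),
                 (box(-.046-jn,-.041-jn,.03,.0565),(0,0,255)),(box(.041+jf,.046+jf,.03,.0565),(0,0,255))):
        q=np.array(proj(c,f(b)))*k+k/2-.5
        cv2.polylines(im,[np.round(q).astype(np.int32).reshape(-1,1,2)],False,col,1)
    x0,x1,y0,y1=[int(v*k) for v in crop]
    cv2.imwrite('pics/'+name,im[y0:y1,x0:x1])
E
python3 - <<'E'
from ov import *
P=(.518,.085,-8.3)
overlay(cap('wrist'),P,'ow.png',(355,512,70,320),2.4)
overlay(cap('top'),P,'ot.png',(180,240,130,240),5)
a=cv2.imread('pics/ow.png');b=cv2.imread('pics/ot.png');h=max(a.shape[0],b.shape[0])
cv2.imwrite('pics/o1.png',np.hstack([cv2.copyMakeBorder(i,0,h-i.shape[0],0,0,0) for i in(a,b)]))
E
```

```text
(no output)
```

View pics/o1.png

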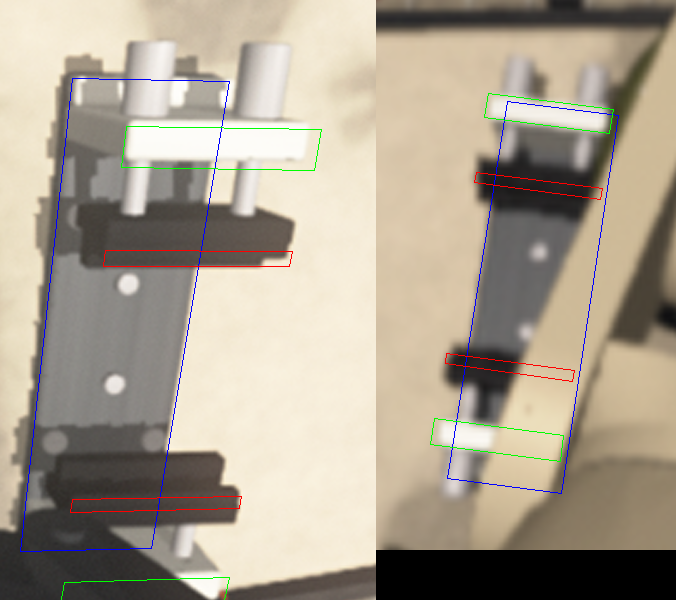

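The overlay picks show the model sitting about 3 mm too far toward +x in the wrist view (post top at rows 120–158 against the model's 128–170), while the top view matches. I'll use wrist-consistent numbers for both the board and the holder.

Run:
```python
from ov import *
c=cap('wrist');s=manip.state();M=R.from_quat(s['eef_rot']).as_matrix();p=np.array(s['ee_pos'])
g=c['image'][120:180,230:260].astype(float).sum(2).mean(1);e=120+np.abs(np.diff(g)).argmax()+.5;print('edge row',e)
for uv,z in(((255,e),.188-.004),((255,e),.184)):pass
q=atz(c,(255,e),p[2]-.180);print('end in tool mm (x should be 50)',(M.T@(q-p))*1000)
for u in(180,331):print((M.T@(atz(c,(u,e+.5),p[2]-.180)-p))*1000)
# wrist picks on holder: post outer top edge, lips etc. (crop px -> image px)
f=lambda a,b:(355+(a-.7)/2.4,70+(b-.7)/2.4)
for n,uv,z in(('post outer top L',f(130,120),.06),('post outer top R',f(308,122),.06),('base corner',f(65,72),.01),('base corner R',f(225,75),.01),('far lip inner L',f(70,487),.0565),('far lip inner R',f(238,487),.0565)):
    w=atz(c,uv,z);v=R.from_euler('z',8.3,degrees=True).apply(w-np.array([.5148,.084,0]));print(n,np.round(v*1000,1))
```

```text
edge row 147.5
end in tool mm (x should be 50) [ 49.69841652  -0.90820699 180.00383546]
[ 49.54822887 -34.93290087 180.00272728]
[ 49.52303891  33.54911755 180.00493226]
post outer top L [-82.6 -27.3  60. ]
post outer top R [-83.   27.1  60. ]
base corner [-93.8 -29.2  10. ]
base corner R [-93.8  28.   10. ]
far lip inner L [ 39.3 -29.6  56.5]
far lip inner R [40.6 29.7 56.5]
```

```bash
cat >> h.py <<'E'
HP=(.5148,.084,-8.3)
def hneed(hx,z):
    a=np.radians(HP[2]); need((HP[0]+hx*np.cos(a)/1000,HP[1]+hx*np.sin(a)/1000),z,180+HP[2])
    s=manip.state(); v=R.from_euler('z',-HP[2],degrees=True).apply(np.array(s['ee_pos'])-np.array([HP[0],HP[1],0]))*1000; print('TCP in holder',np.round(v,1))
E
python3 -c "
from h import *
hneed(-125,.252)"
```

```text
shift [ 97.2 132.3  68.7] roll -0.0 yaw now 171.69 t 11.5333 F [ 0.96 -0.14 -0.61] w 0.0295 g 20.111028850078583
TCP in holder [ -27.9 -132.3  320.7]
```

```bash
python3 -m crank '[[8,10,0,0,1],[12,16,0,0,1],[14,19,0,0,1],[14,20,0,0,1],[14,20,5,0,1],[14,20,8,0,1],[12,16,10,0,1],[9,11,12,0,1],[0,0,12,0,1],[0,0,10,0,1],[0,0,6,0,1],[0,0,4,0,1],[0,0,0,0,1],[0,0,0,0,1],[0,0,0,0,1]]'
python3 -c "
from h import *
hneed(-125,.237);cap('scene');print([q['score'] for q in manip.landmark_of('board','scene')[:1]]);hneed(-125,.237)"
```

```text
time_s: 12.78
ee_pos: [0.3913, 0.1018, 0.2541]
eef_rot: [0.072, 0.997, 0.0, 0.0]
force: [-0.7, 0.2, -1.5]
width: 0.0295
grasp_force: 20.1
shift [ 0.3  0.2 17.1] roll -0.0 yaw now 171.69 t 12.7833 F [-0.71  0.16 -1.53] w 0.0295 g 20.13918310403824
TCP in holder [-1.248e+02 -2.000e-01  2.541e+02]
[0.87]
shift [ 0.2  0.2 17.1] roll -0.0 yaw now 171.69 t 12.8833 F [ 0.09  0.33 -1.95] w 0.0294 g 20.139909088611603
TCP in holder [-1.248e+02 -2.000e-01  2.541e+02]
```

```bash
python3 -m crank '[[0,0,3,0,1],[0,0,3,0,1],[0,0,2,0,1],[0,0,1,0,1],[0,0,1,0,1],[0,0,0,0,1]]'
python3 -m crank '[[0,0,1,0,1],[0,0,1,0,1],[0,0,0,0,1]]'
python3 -m crank '[[0,0,1,0,1],[0,0,1,0,1],[0,0,0,0,1]]'
python3 -c "
from h import *
hneed(-125,.237)
c=cap('wrist','w4.png')
g=c['image'][90:190,230:260].astype(float).sum(2).mean(1);d=np.abs(np.diff(g));print([(90+i,round(d[i])) for i in d.argsort()[-4:]])
"
```

```text
time_s: 13.38
ee_pos: [0.3911, 0.1019, 0.2437]
eef_rot: [0.072, 0.997, -0.0, -0.0]
force: [-1.2, 1.1, 1.8]
width: 0.0296
grasp_force: 20.5
time_s: 13.63
ee_pos: [0.3907, 0.102, 0.2418]
eef_rot: [0.072, 0.997, 0.0, -0.001]
force: [-5.0, 0.4, 6.1]
width: 0.0297
grasp_force: 21.3
time_s: 13.88
ee_pos: [0.3903, 0.102, 0.2397]
eef_rot: [0.072, 0.997, 0.0, -0.001]
force: [-6.7, 0.8, 7.9]
width: 0.0293
grasp_force: 21.6
shift [-0.8  0.2  2.7] roll 0.0 yaw now 171.72 t 13.8833 F [-6.73  0.83  7.89] w 0.0293 g 21.563834846019745
TCP in holder [-1.258e+02 -2.000e-01  2.397e+02]
[(np.int64(188), 11), (np.int64(148), 39), (np.int64(150), 65), (np.int64(149), 83)]
```

View pics/w4.png

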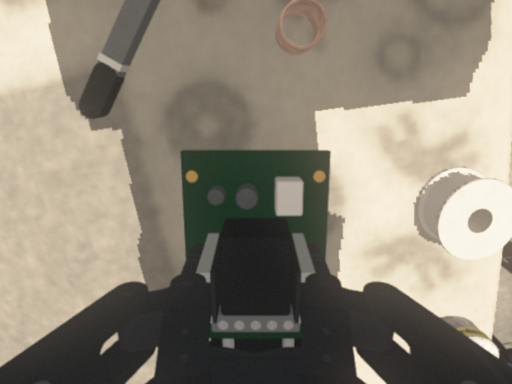

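The board's −x end edge has moved from row 147.5 to 149.5, so the board is tilting on the post as intended. The side force is friction, so I'll follow the arc.

```bash
python3 -m crank '[[1,0,0.3,0,1],[1,0,0.7,0,1],[0,0,0,0,1]]'
python3 -m crank '[[0.7,0,1,0,1],[0.7,0,1,0,1],[0,0,0,0,1]]'
python3 -m crank '[[0.6,0,1,0,1],[0.6,0,1,0,1],[0,0,0,0,1]]'
python3 -c "
from h import *
hneed(-125,.237)
c=cap('wrist')
g=c['image'][90:190,230:260].astype(float).sum(2).mean(1);d=np.abs(np.diff(g));print([(90+i,round(d[i])) for i in d.argsort()[-4:]])
s=manip.state();p=np.array(s['ee_pos']);M=R.from_quat(s['eef_rot']).as_matrix()
# predicted row of -x end top edge vs tilt (pivot 156 ahead of TCP, underside 28 below)
for th in range(0,15,2):
    a=np.radians(th); x=50*np.cos(a)+0; 
    # board frame: b along tool x (towards -x end), h up; tilt lowers the -x end
    b,h=50,-24
    X=b*np.cos(a)+h*np.sin(a); Zt=156-(h*np.cos(a)-b*np.sin(a))
    print(th,proj(c,[p+M@np.array([X,0,Zt])/1000])[0])
"
```

```text
time_s: 14.18
ee_pos: [0.3893, 0.1021, 0.239]
eef_rot: [0.072, 0.997, -0.0, 0.001]
force: [-1.1, 0.0, 5.2]
width: 0.0299
grasp_force: 21.3
time_s: 14.43
ee_pos: [0.3882, 0.1023, 0.2369]
eef_rot: [0.072, 0.997, 0.0, 0.001]
force: [2.0, 0.4, 4.0]
width: 0.0296
grasp_force: 21.3
time_s: 14.68
ee_pos: [0.3868, 0.1025, 0.2347]
eef_rot: [0.072, 0.997, 0.0, 0.0]
force: [2.5, -0.0, 3.1]
width: 0.029
grasp_force: 21.3
shift [-4.3  0.2 -2.3] roll -0.0 yaw now 171.69 t 14.6833 F [ 2.5  -0.    3.15] w 0.029 g 21.34199470281601
TCP in holder [-1.293e+02 -2.000e-01  2.347e+02]
[(np.int64(156), 21), (np.int64(153), 26), (np.int64(154), 68), (np.int64(155), 74)]
0 [256.86683112 146.61646779]
2 [256.85233792 147.82005948]
4 [256.83832656 149.13444176]
6 [256.82479153 150.5544187 ]
8 [256.81172691 152.07501387]
10 [256.79912637 153.69146711]
12 [256.78698331 155.39923056]
14 [256.77529093 157.19396394]
```

```bash
python3 -m crank '[[0,0,-4,0,1],[0,0,-8,0,1],[0,0,-12,0,1],[0,0,-12,0,1],[-8,0,0,0,1],[-14,0,0,0,1],[-16,0,0,0,1],[-18,0,0,0,1],[-18,0,0,0,1],[-18,0,0,0,1],[-16,0,0,0,1],[-14,0,0,0,1],[-9,0,0,0,1],[-5,0,4,0,1],[0,0,8,0,1],[0,0,6,0,1],[0,0,0,0,1],[0,0,0,0,1]]'
python3 - <<'E'
from ov import *
hneed(6.7,.239)
c=cap('wrist')
overlay(c,HP,'o2.png',(130,390,20,260),2.5)
print('near_wall',[(q['score'],q['xy'],atz(c,q['xy'],.045)) for q in manip.landmark_of('near_wall','wrist')[:1]])
E
```

```text
time_s: 16.23
ee_pos: [0.5206, 0.083, 0.2521]
eef_rot: [0.072, 0.997, 0.0, -0.001]
force: [-0.3, 0.5, -1.5]
width: 0.03
grasp_force: 20.7
shift [-0.8  0.1 13.1] roll 0.0 yaw now 171.71 t 16.2333 F [-0.27  0.55 -1.45] w 0.03 g 20.723892152309418
TCP in holder [ 5.900e+00 -1.000e-01  2.521e+02]
near_wall [(0.96, [262.0, 138.4], array([0.47157732, 0.09298496, 0.045     ]))]
```

View pics/o2.png

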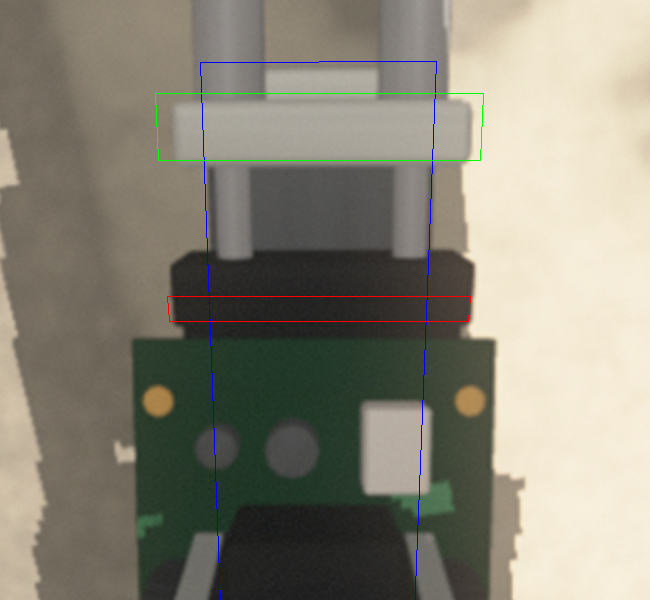

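The board is square to the near jaw. Its end edge is at crop row 340, just inward of the lip at about row 322. The post-top fit puts the holder about 1.2 mm further in +x, so I'll use x = 0.516.

```bash
sed -i 's/^HP=.*/HP=(.516,.084,-8.3)/' h.py
python3 -m crank '[[-1.5,0,0,0,1],[-1,0,2,0,1],[0,0,3,0,1],[0,0,3,0,1],[0,0,1.6,0,1],[0,0,0,0,1],[0,0,0,0,1]]'
python3 - <<'E'
from h import *
hneed(7,.2395)
for i in range(5): print(np.round(manip.state()['force'],2)); c=cap('wrist')
for x in(254,):
    g=c['image'][90:190,230:260].astype(float).sum(2).mean(1);d=np.abs(np.diff(g));print([(90+i,round(d[i])) for i in d.argsort()[-6:]])
E
```

```text
time_s: 16.92
ee_pos: [0.5237, 0.0825, 0.243]
eef_rot: [0.072, 0.997, -0.0, -0.0]
force: [-0.6, 0.5, -1.2]
width: 0.0294
grasp_force: 20.7
shift [0.8 0.4 3.5] roll 0.0 yaw now 171.7 t 16.9167 F [-0.57  0.49 -1.23] w 0.0294 g 20.723215341567993
TCP in holder [  7.8  -0.4 243. ]
[-0.57  0.49 -1.23]
[-0.4  -0.01 -1.48]
[-0.31 -0.91 -1.03]
[ 0.5  -1.16 -0.82]
[-0.22 -0.33 -0.49]
[(np.int64(155), 13), (np.int64(152), 19), (np.int64(115), 20), (np.int64(153), 23), (np.int64(113), 40), (np.int64(114), 56)]
```

```bash
python3 -m crank '[[0,0,1.5,0,1],[0,0,1,0,1],[0,0,0,0,1],[0,0,0,0,1]]'
python3 -m crank '[[0,0,0.5,0,1],[0,0,0.5,0,1],[0,0,0,0,1],[0,0,0,0,1]]'
python3 -m crank '[[0,0,0.5,0,1],[0,0,0.5,0,1],[0,0,0,0,1],[0,0,0,0,1]]'
```

```text
time_s: 17.5
ee_pos: [0.5237, 0.0825, 0.2405]
eef_rot: [0.072, 0.997, -0.0, -0.0]
force: [0.3, 1.0, -0.6]
width: 0.0297
grasp_force: 20.7
time_s: 17.83
ee_pos: [0.5237, 0.0825, 0.2396]
eef_rot: [0.072, 0.997, 0.0, -0.0]
force: [-0.3, 0.6, -1.7]
width: 0.0296
grasp_force: 20.7
time_s: 18.17
ee_pos: [0.5237, 0.0825, 0.2386]
eef_rot: [0.072, 0.997, -0.0, -0.0]
force: [-0.9, -0.3, -0.9]
width: 0.0296
grasp_force: 20.7
```

```bash
python3 -m crank '[[1,0,0,0,1],[1,0,0,0,1],[0,0,0,0,1],[0,0,0,0,1]]'
python3 -m crank '[[0,0,0.5,0,1],[0,0,0.5,0,1],[0,0,0,0,1],[0,0,0,0,1]]'
python3 - <<'E'
from ov import *
hneed(7,.2395)
c=cap('scene');overlay(c,HP,'o3.png',(170,300,120,220),6)
E
```

```text
time_s: 18.5
ee_pos: [0.5217, 0.0828, 0.2386]
eef_rot: [0.072, 0.997, 0.0, -0.0]
force: [0.1, -0.1, -1.8]
width: 0.0301
grasp_force: 20.7
time_s: 18.83
ee_pos: [0.5217, 0.0828, 0.2376]
eef_rot: [0.072, 0.997, 0.0, -0.0]
force: [0.0, 0.7, -0.5]
width: 0.0298
grasp_force: 20.7
shift [-1.2  0.4 -1.9] roll 0.0 yaw now 171.7 t 18.8333 F [ 0.01  0.75 -0.53] w 0.0298 g 20.724494755268097
TCP in holder [  5.8  -0.4 237.6]
```

View pics/o3.png

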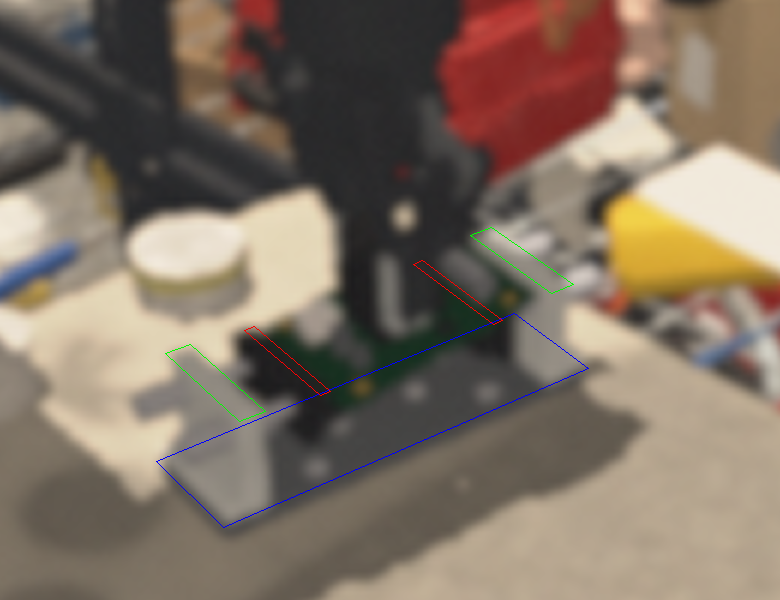

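The scene picture shows the board tilted, its near end below the near lip (crop about (330,410)) and its far end above the far jaw. The overlay fits. Now I slide it into the near groove.

```bash
python3 -m crank '[[1,0,0,0,1],[1,0,0,0,1],[1,0,0,0,1],[1,0,0,0,1],[0,0,0,0,1],[0,0,0,0,1]]'
python3 -m crank '[[1,0,0,0,1],[1,0,0,0,1],[1,0,0,0,1],[1,0,0,0,1],[0,0,0,0,1],[0,0,0,0,1]]'
python3 -m crank '[[1,0,0,0,1],[1,0,0,0,1],[1,0,0,0,1],[1,0,0,0,1],[0,0,0,0,1],[0,0,0,0,1]]'
python3 - <<'E'
from h import *
F=[]
for i in range(6): F.append(manip.state()['force']); cap('wrist')
print(np.mean(F,0)); hneed(-15,.2395)
E
```

```text
time_s: 19.38
ee_pos: [0.5177, 0.0834, 0.2377]
eef_rot: [0.072, 0.997, -0.0, -0.0]
force: [-0.6, -0.6, -1.5]
width: 0.0297
grasp_force: 20.7
time_s: 19.88
ee_pos: [0.5138, 0.084, 0.2377]
eef_rot: [0.072, 0.997, -0.0, 0.0]
force: [0.5, -0.1, -0.4]
width: 0.0296
grasp_force: 20.7
time_s: 20.38
ee_pos: [0.5099, 0.0845, 0.2377]
eef_rot: [0.072, 0.997, -0.0, 0.0]
force: [2.9, 0.1, -2.8]
width: 0.0299
grasp_force: 20.7
[ 3.1031531  -0.54446533 -1.53528725]
shift [ 8.9  0.4 -1.8] roll 0.0 yaw now 171.7 t 20.6833 F [ 2.34 -0.68 -1.58] w 0.0295 g 20.685661733150482
TCP in holder [ -6.1  -0.4 237.7]
```

```bash
python3 -m crank '[[1,0,0,0,1],[1,0,0,0,1],[1,0,0,0,1],[1,0,0,0,1],[1,0,0,0,1],[1,0,0,0,1],[1,0,0,0,1],[0,0,0,0,1],[0,0,0,0,1]]'
python3 - <<'E'
from ov import *
F=[]
for i in range(8): F.append(manip.state()['force']); c=cap('wrist')
print(np.mean(F,0)); hneed(-15,.2395)
overlay(c,HP,'o4.png',(130,390,20,260),2.5,jn=.012)
E
```

```text
time_s: 21.43
ee_pos: [0.5033, 0.0854, 0.2379]
eef_rot: [0.072, 0.997, -0.0, 0.001]
force: [6.4, -1.0, -2.5]
width: 0.0295
grasp_force: 20.7
[ 6.28226336 -1.32307163 -2.10403322]
shift [ 2.2  0.4 -1.6] roll 0.0 yaw now 171.7 t 21.8333 F [ 7.03 -0.84 -2.23] w 0.0297 g 20.649722814559937
TCP in holder [-12.8  -0.4 237.9]
```

View pics/o4.png

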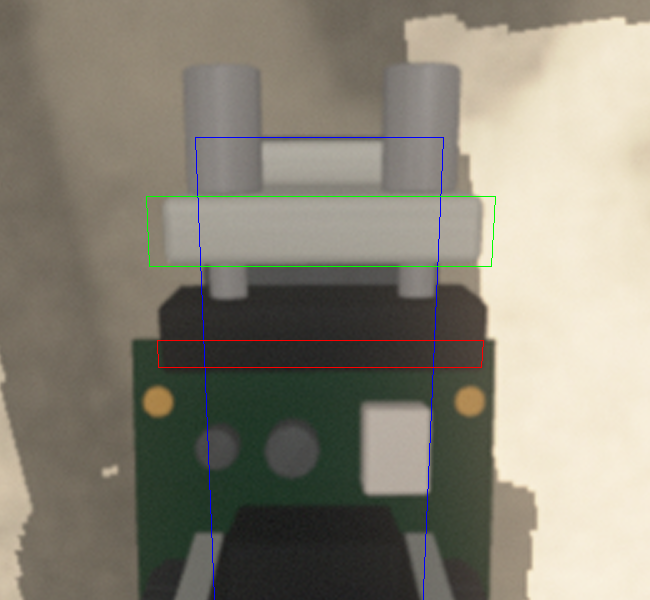

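The near lip covers the board's end edge and its inner edge sits at crop row 367, which matches the jaw pushed about 12 mm; the force of 6.3 N agrees. Another 2.3 mm or so is needed, then I'll lower along the arc that keeps the near corner in place.

```bash
python3 -m crank '[[0.8,0,0,0,1],[0.8,0,0,0,1],[0.8,0,0,0,1],[0,0,0,0,1],[0,0,0,0,1]]'
python3 - <<'E'
from h import *
F=[]
for i in range(8): F.append(manip.state()['force']); c=cap('wrist')
print(np.mean(F,0)); hneed(-15,.2395)
E
```

```text
time_s: 22.25
ee_pos: [0.5012, 0.0858, 0.238]
eef_rot: [0.072, 0.997, -0.0, 0.002]
force: [7.2, -1.6, -1.4]
width: 0.0296
grasp_force: 20.7
[ 7.24937617 -1.2795681  -2.17617532]
shift [ 0.1  0.4 -1.5] roll 0.0 yaw now 171.7 t 22.65 F [ 7.5 -1.9 -2.1] w 0.0293 g 20.68292498588562
TCP in holder [-14.9  -0.4 238. ]
```

```bash
cat > lip.py <<'E'
from h import *
def lip(side='near'):
    c=cap('wrist');g=c['image'][:,225:290].astype(float)
    gr=(g[...,1]-g[...,0]).mean(1); br=g.sum(2).mean(1)
    f=lambda x,z:proj(c,[R.from_euler('z',HP[2],degrees=True).apply([x,0,z])+np.array([HP[0],HP[1],0])])[0]
    r0=int(f(-.055,.0565)[1])
    w=slice(r0-14,r0+18); e=r0-14+np.diff(gr[w]).argmax()+.5+.5
    print('green step profile',np.round(gr[w],0).astype(int).tolist(), 'row',e)
    for d in(-.5,0,.5):
        v=R.from_euler('z',-HP[2],degrees=True).apply(atz(c,(257,e+d),.0565)-np.array([HP[0],HP[1],0]));print('jaw push',round(-41-v[0]*1000,2))
    rp=int(f(-.072,.06)[1]); k=slice(rp-10,rp+10); print('post inner edge row',rp-10+np.diff(br[k]).argmin()+1,'model',f(-.072,.06)[1])
    return c
E
python3 -c "
from lip import *
lip()"
```

```text
green step profile [-1, -1, -1, -1, -1, -1, -1, -1, -1, -1, -1, -1, -1, -1, -1, 0, 6, 14, 19, 19, 19, 19, 19, 20, 19, 19, 19, 18, 16, 14, 14, 13] row 169.0
jaw push 12.93
jaw push 12.69
jaw push 12.45
post inner edge row 130 model 130.49744650019292
```

```bash
python3 -m crank '[[0.6,0,0,0,1],[0.6,0,0,0,1],[0,0,0,0,1],[0,0,0,0,1],[0,0,0,0,1]]'
python3 - <<'E'
from lip import *
F=[]
for i in range(6): F.append(manip.state()['force']); c=cap('wrist')
print(np.mean(F,0)); hneed(-15,.2395); lip()
E
```

```text
time_s: 23.12
ee_pos: [0.5001, 0.0859, 0.2381]
eef_rot: [0.072, 0.997, -0.0, 0.002]
force: [8.1, -2.2, -1.7]
width: 0.0294
grasp_force: 20.7
[ 7.58393854 -1.56603433 -1.37590601]
shift [-1.   0.4 -1.4] roll -0.0 yaw now 171.7 t 23.4167 F [ 8.02 -1.31 -2.17] w 0.0295 g 20.696025788784027
TCP in holder [-16.   -0.4 238.1]
green step profile [-1, -1, -1, -1, -1, -1, -1, -1, -1, -1, -1, -1, -1, 0, 5, 14, 19, 19, 19, 19, 19, 19, 19, 19, 19, 18, 16, 14, 13, 13, 13, 13] row 169.0
jaw push 13.89
jaw push 13.65
jaw push 13.41
post inner edge row 132 model 132.70999616305653
```

```bash
python3 -m crank '[[-0.4,0,0.8,0,1],[-0.4,0,0.8,0,1],[0,0,0,0,1],[0,0,0,0,1]]'
python3 -m crank '[[-0.5,0,0.8,0,1],[-0.5,0,0.8,0,1],[0,0,0,0,1],[0,0,0,0,1]]'
python3 - <<'E'
from lip import *
F=[]
for i in range(4): F.append(manip.state()['force']); c=cap('wrist')
print(np.mean(F,0)); hneed(-15,.2395); lip()
E
```

```text
time_s: 23.8
ee_pos: [0.501, 0.0858, 0.2368]
eef_rot: [0.072, 0.997, -0.0, 0.002]
force: [7.6, -1.3, 3.1]
width: 0.0295
grasp_force: 21.2
time_s: 24.13
ee_pos: [0.5021, 0.0857, 0.2358]
eef_rot: [0.072, 0.997, -0.0, 0.003]
force: [7.0, -0.6, 7.3]
width: 0.03
grasp_force: 21.9
[ 7.08971308 -0.87636234  7.43586052]
shift [ 1.   0.4 -3.7] roll -0.0 yaw now 171.7 t 24.3333 F [ 6.07 -1.36  7.24] w 0.0292 g 21.89258873462677
TCP in holder [-14.   -0.4 235.8]
green step profile [-1, -1, -1, -1, -1, -1, -1, -1, -1, -1, -1, -1, -1, -1, -1, -1, -1, 0, 3, 11, 18, 20, 19, 20, 19, 19, 20, 20, 20, 18, 16, 14] row 169.0
jaw push 12.2
jaw push 11.96
jaw push 11.73
post inner edge row 128 model 128.2255490071221
```

```bash
python3 -m crank '[[0.5,0,0.7,0,1],[0.2,0,0.7,0,1],[0,0,0,0,1],[0,0,0,0,1]]'
python3 - <<'E'
from lip import *
F=[]
for i in range(4): F.append(manip.state()['force']); c=cap('wrist')
print(np.mean(F,0)); hneed(-15,.2395); lip()
E
```

```text
time_s: 24.72
ee_pos: [0.5015, 0.0857, 0.2346]
eef_rot: [0.072, 0.997, -0.0, 0.003]
force: [6.9, -0.3, 9.2]
width: 0.0296
grasp_force: 22.2
[ 7.56514519 -1.08567716  9.18148182]
shift [ 0.4  0.4 -4.9] roll -0.0 yaw now 171.7 t 24.9167 F [ 7.22 -1.41 10.28] w 0.0298 g 22.179081737995148
TCP in holder [-14.6  -0.4 234.6]
green step profile [-1, -1, -1, -1, -1, -1, -1, -1, -1, -1, -1, -1, -1, 0, -1, 0, 7, 15, 18, 18, 18, 18, 18, 18, 19, 19, 18, 17, 15, 13, 14, 13] row 169.0
jaw push 12.96
jaw push 12.72
jaw push 12.49
post inner edge row 129 model 129.66106569031027
```

```bash
python3 -m crank '[[0,0,0.8,0,1],[0,0,0.8,0,1],[0,0,0,0,1],[0,0,0,0,1]]'
python3 - <<'E'
from lip import *
F=[]
for i in range(4): F.append(manip.state()['force']); c=cap('wrist')
print(np.mean(F,0)); hneed(-15,.2395); lip()
c=cap('top');cv2.imwrite('pics/t5.png',cv2.resize(c['image'][130:240,180:240,::-1],None,fx=5,fy=5,interpolation=cv2.INTER_CUBIC))
E
```

```text
time_s: 25.3
ee_pos: [0.5016, 0.0857, 0.2331]
eef_rot: [0.072, 0.997, -0.0, 0.003]
force: [8.1, -1.7, 8.9]
width: 0.0295
grasp_force: 22.3
[ 7.1859892  -1.76834445  9.09415573]
shift [ 0.5  0.4 -6.4] roll -0.0 yaw now 171.7 t 25.5 F [ 7.36 -0.93  8.93] w 0.0297 g 22.281678020954132
TCP in holder [-14.5  -0.4 233.1]
green step profile [-1, -1, -1, -1, -1, -1, -1, -1, -1, -1, -1, -1, -1, 0, 0, 4, 11, 17, 18, 18, 18, 18, 18, 18, 18, 18, 18, 17, 15, 13, 13, 13] row 168.0
jaw push 13.64
jaw push 13.41
jaw push 13.18
post inner edge row 129 model 129.7358660382267
```

```bash
python3 -m crank '[[-0.3,0,0.8,0,1],[-0.4,0,0.8,0,1],[0,0,0,0,1],[0,0,0,0,1]]'
python3 - <<'E'
from lip import *
F=[]
for i in range(4): F.append(manip.state()['force']); c=cap('wrist')
print(np.mean(F,0)); hneed(-15,.2395); c=lip()
r=c['image'][120:200,225:290].astype(int)
E
```

```text
time_s: 25.93
ee_pos: [0.5023, 0.0856, 0.2314]
eef_rot: [0.072, 0.997, -0.0, 0.003]
force: [7.6, -2.4, 9.2]
width: 0.0298
grasp_force: 22.4
[ 7.92088031 -1.43598383  8.75752468]
shift [ 1.2  0.4 -8.1] roll -0.0 yaw now 171.69 t 26.1333 F [ 7.44 -2.34  9.01] w 0.0292 g 22.415917217731476
TCP in holder [-13.8  -0.4 231.4]
green step profile [-1, -1, -1, -1, -1, -1, -1, -1, -1, -1, -1, -1, -1, -1, 1, 7, 15, 17, 18, 18, 18, 18, 18, 18, 18, 18, 18, 16, 14, 13, 14, 13] row 168.0
jaw push 13.39
jaw push 13.17
jaw push 12.94
post inner edge row 128 model 128.69580749065537
```

```bash
python3 -m crank '[[-0.4,0,0.8,0,1],[-0.4,0,0.8,0,1],[0,0,0,0,1],[0,0,0,0,1]]'
python3 - <<'E'
from lip import *
F=[]
for i in range(4): F.append(manip.state()['force']); c=cap('wrist')
print(np.mean(F,0)); hneed(-15,.2395); c=lip()
c=cap('scene');cv2.imwrite('pics/s6.png',cv2.resize(c['image'][120:220,170:300,::-1],None,fx=6,fy=6,interpolation=cv2.INTER_CUBIC))
E
```

```text
time_s: 26.52
ee_pos: [0.503, 0.0855, 0.2298]
eef_rot: [0.072, 0.997, -0.0, 0.003]
force: [8.8, -1.7, 8.5]
width: 0.0297
grasp_force: 22.5
[ 7.95374842 -0.91236886  8.45579162]
shift [ 1.9  0.4 -9.7] roll -0.0 yaw now 171.69 t 26.7167 F [ 7.73 -1.37  8.02] w 0.0297 g 22.497509121894836
TCP in holder [-13.1  -0.4 229.8]
green step profile [-1, -1, -1, -1, -1, -1, 0, -1, 0, -1, -1, 0, 0, 0, -1, 2, 10, 18, 19, 19, 18, 18, 18, 18, 18, 19, 18, 17, 15, 14, 13, 13] row 168.0
jaw push 13.12
jaw push 12.89
jaw push 12.67
post inner edge row 127 model 127.54779923422458
```

View pics/s6.png

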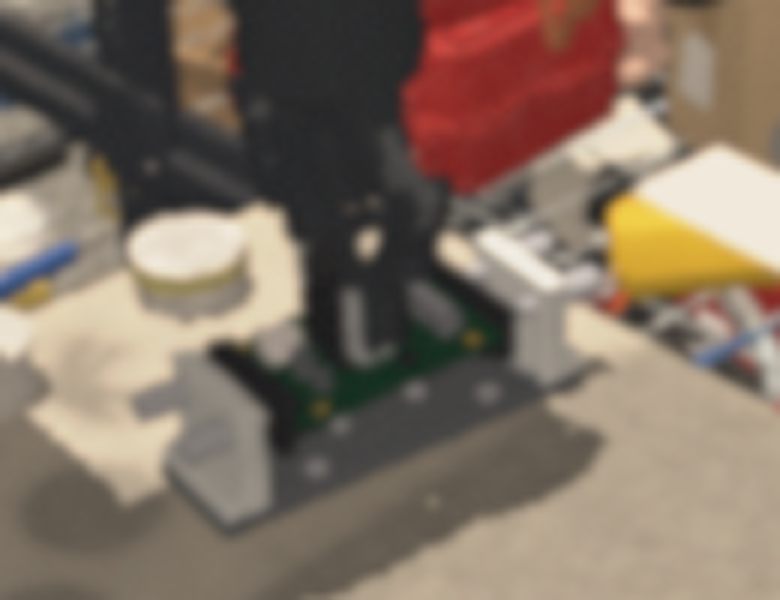

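The scene picture shows the far end down beside the far jaw (its gold hole at crop (472,340)), and the board is nearly level. A last small lowering, then I centre it.

```bash
python3 -m crank '[[-0.2,0,0.5,0,1],[-0.2,0,0.5,0,1],[0,0,0,0,1],[0,0,0,0,1]]'
python3 - <<'E'
from lip import *
F=[]
for i in range(4): F.append(manip.state()['force']); c=cap('wrist')
print(np.mean(F,0)); hneed(-15,.2395); c=lip()
E
```

```text
time_s: 27.15
ee_pos: [0.5034, 0.0854, 0.2288]
eef_rot: [0.072, 0.997, -0.0, 0.003]
force: [7.3, -1.1, 7.9]
width: 0.0297
grasp_force: 22.6
[ 7.46572492 -1.24532645  8.26007552]
shift [  2.3   0.4 -10.8] roll -0.0 yaw now 171.69 t 27.35 F [ 7.06 -1.13  9.92] w 0.0295 g 22.59516030550003
TCP in holder [-12.7  -0.4 228.8]
green step profile [-1, -1, -1, -1, -1, -1, -1, -1, -1, -1, 0, 0, -1, 0, -1, 1, 9, 16, 18, 18, 18, 18, 18, 19, 19, 19, 19, 18, 16, 14, 14, 14] row 167.0
jaw push 13.45
jaw push 13.23
jaw push 13.01
post inner edge row 126 model 126.96785821668996
```

```bash
cat > tilt.py <<'E'
from h import *
def holes(im):
    im=im.astype(int);m=((im[...,0]>im[...,2]+50)&(im[...,0]>im[...,1]+15)).astype(np.uint8);m[:, :170]=0;m[:,345:]=0;m[:160]=0;m[205:]=0
    n,l,st,ce=cv2.connectedComponentsWithStats(m);return [(np.round(ce[i],2).tolist(),int(st[i,4])) for i in range(1,n) if st[i,4]>8]
E
python3 - <<'E'
from tilt import *
for f in('w2','w3','w4'): print(f,holes(cv2.imread(f'pics/{f}.png')[:,:,::-1]))
for i in range(2):
    c=cap('wrist');print(holes(c['image']))
s=manip.state();p=np.array(s['ee_pos']);M=R.from_quat(s['eef_rot']).as_matrix()
for th in(0,1,2,3,4,6,8,10,12):
    a=np.radians(th);b,h=46-6,-24
    X=b*np.cos(a)+h*np.sin(a); Z=156-(h*np.cos(a)-b*np.sin(a)); print(th,np.round(proj(c,[p+M@np.array([X,-29,Z])/1000,p+M@np.array([X,29,Z])/1000]),2).tolist())
E
```

```text
w2 [([187.94, 177.28], 127), ([322.16, 177.29], 128)]
w3 [([190.26, 174.63], 114), ([320.05, 174.51], 119)]
w4 [([191.42, 175.87], 115), ([318.98, 176.0], 119)]
[([190.26, 178.63], 114), ([320.17, 178.66], 122)]
[([190.29, 178.53], 117), ([320.17, 178.66], 122)]
0 [[193.96, 168.38], [319.73, 168.36]]
1 [[194.27, 168.91], [319.41, 168.89]]
2 [[194.58, 169.46], [319.09, 169.45]]
3 [[194.88, 170.04], [318.77, 170.02]]
4 [[195.18, 170.64], [318.46, 170.62]]
6 [[195.77, 171.9], [317.86, 171.89]]
8 [[196.33, 173.26], [317.27, 173.24]]
10 [[196.88, 174.69], [316.7, 174.68]]
12 [[197.41, 176.2], [316.16, 176.19]]
```

Run:
```python
from tilt import *
c=cap('scene');im=c['image'].astype(int)[120:220,170:300]
sc=(im[...,0]-im[...,2]).astype(float)
for (x,y) in((322/6,408/6),(472/6,340/6)):
    x,y=int(x),int(y);w=np.clip(sc[y-3:y+4,x-4:x+5]-15,0,None);Y,X=np.mgrid[y-3:y+4,x-4:x+5];print('hole',170+(w*X).sum()/w.sum(),120+(w*Y).sum()/w.sum(),w.max())
rz=R.from_euler('z',HP[2],degrees=True);o=np.array([HP[0],HP[1],0])
# near hole at board x=-43?, far +43 ; y=-29
for th in(0,2,4,6):
    a=np.radians(th);q=[]
    for b in(-40,40):
        s=b+50; q.append(rz.apply(np.array([-59.8+s*np.cos(a)-4*np.sin(a),-29,45+4*np.cos(a)+s*np.sin(a)])/1000)+o)
    q=proj(c,q);print(th,np.round(q,2).tolist(),np.round(q[1]-q[0],2))
# hole board x from w3 (level)
import json
```

```text
hole 223.11818181818182 187.85454545454547 25.0
hole 248.44642857142856 176.44642857142856 16.0
0 [[221.56, 188.31], [248.09, 177.25]] [ 26.53 -11.06]
2 [[221.5, 188.22], [248.01, 176.25]] [ 26.51 -11.96]
4 [[221.44, 188.13], [247.89, 175.27]] [ 26.45 -12.85]
6 [[221.37, 188.04], [247.74, 174.31]] [ 26.37 -13.73]
```

```bash
python3 -m crank '[[-0.3,0,0.8,0,1],[0,0,0,0,1],[0,0,0,0,1]]'
python3 -m crank '[[-0.3,0,0.8,0,1],[0,0,0,0,1],[0,0,0,0,1]]'
python3 - <<'E'
from lip import *
F=[]
for i in range(4): F.append(manip.state()['force']); c=cap('wrist')
print(np.mean(F,0)); hneed(-15,.2395); c=lip()
from tilt import holes;print(holes(c['image']))
c=cap('scene');sc=(c['image'][...,0].astype(float)-c['image'][...,2])
for (x,y) in((223,188),(248,176)):
    w=np.clip(sc[y-3:y+4,x-4:x+5]-15,0,None);Y,X=np.mgrid[y-3:y+4,x-4:x+5];print('hole',(w*X).sum()/w.sum(),(w*Y).sum()/w.sum(),w.max())
E
```

```text
time_s: 27.8
ee_pos: [0.5037, 0.0854, 0.2279]
eef_rot: [0.072, 0.997, -0.0, 0.003]
force: [7.8, -0.6, 8.4]
width: 0.0296
grasp_force: 22.6
time_s: 28.05
ee_pos: [0.504, 0.0854, 0.2272]
eef_rot: [0.072, 0.997, -0.0, 0.003]
force: [8.3, -1.4, 8.2]
width: 0.0296
grasp_force: 22.7
[ 7.83198194 -1.3769856   8.48310234]
shift [  2.9   0.4 -12.4] roll -0.0 yaw now 171.69 t 28.25 F [ 8.12 -1.6   8.59] w 0.0295 g 22.74827241897583
TCP in holder [-12.1  -0.4 227.2]
green step profile [-1, -1, -1, -1, -1, -1, -1, -1, 0, -1, -1, 0, 0, 0, 0, 0, 3, 11, 16, 18, 18, 18, 18, 18, 18, 18, 18, 18, 17, 15, 14, 13] row 167.0
jaw push 13.23
jaw push 13.01
jaw push 12.79
post inner edge row 125 model 125.93855551383442
[([189.5, 178.5], 120), ([320.72, 178.55], 119)]
hole 223.24260355029585 187.95857988165682 33.0
hole 248.62962962962962 177.19444444444446 26.0
```

```bash
python3 -m crank '[[-0.1,0,0.6,0,1],[0,0,0,0,1],[0,0,0,0,1]]'
python3 -m crank '[[-1,0,0,0,1],[-1,0,0,0,1],[-1,0,0,0,1],[0,0,0,0,1],[0,0,0,0,1]]'
python3 - <<'E'
from lip import *
F=[]
for i in range(4): F.append(manip.state()['force']); c=cap('wrist')
print(np.mean(F,0)); hneed(-15,.2395); c=lip()
c=cap('scene');sc=(c['image'][...,0].astype(float)-c['image'][...,2])
for (x,y) in((224,188),(249,177)):
    w=np.clip(sc[y-3:y+4,x-4:x+5]-15,0,None);Y,X=np.mgrid[y-3:y+4,x-4:x+5];print('hole',(w*X).sum()/w.sum(),(w*Y).sum()/w.sum(),w.max())
E
```

```text
time_s: 28.6
ee_pos: [0.5043, 0.0853, 0.2271]
eef_rot: [0.072, 0.997, -0.0, 0.004]
force: [7.5, -1.9, 13.4]
width: 0.0299
grasp_force: 23.3
time_s: 29.02
ee_pos: [0.5069, 0.085, 0.2271]
eef_rot: [0.072, 0.997, -0.0, 0.003]
force: [5.3, -1.4, 15.4]
width: 0.0302
grasp_force: 23.6
[ 4.77910934 -1.43292998 15.61546065]
shift [  5.7   0.4 -12.5] roll -0.0 yaw now 171.69 t 29.2167 F [ 5.11 -0.77 15.36] w 0.0299 g 23.607587814331055
TCP in holder [ -9.2  -0.4 227.1]
green step profile [-1, -1, -1, -1, -1, -1, -1, -1, -1, -1, -1, -1, -1, -1, -1, -1, -1, 0, 0, -1, 0, 0, 3, 11, 17, 18, 18, 18, 19, 18, 19, 18] row 167.0
jaw push 10.45
jaw push 10.23
jaw push 10.01
post inner edge row 119 model 118.97625746208854
hole 224.39622641509433 187.41509433962264 15.0
hole 249.376 177.12 27.0
```

Fz jumped to about 17 N, so both ends are on the ledges and the board is level. I'll ease the downward load, then centre.

```bash
python3 -m crank '[[0,0,-0.6,0,1],[0,0,-0.4,0,1],[0,0,0,0,1],[0,0,0,0,1]]'
python3 -m crank '[[-1,0,-0.2,0,1],[-1,0,0,0,1],[-1,0,0,0,1],[0,0,0,0,1],[0,0,0,0,1]]'
python3 - <<'E'
from lip import *
F=[]
for i in range(4): F.append(manip.state()['force']); c=cap('wrist')
print(np.mean(F,0)); hneed(-15,.2395); c=lip()
E
```

```text
time_s: 29.65
ee_pos: [0.5067, 0.085, 0.2271]
eef_rot: [0.072, 0.997, -0.0, 0.002]
force: [5.8, 0.2, 5.7]
width: 0.0297
grasp_force: 22.4
time_s: 30.07
ee_pos: [0.5093, 0.0847, 0.2271]
eef_rot: [0.072, 0.997, 0.0, 0.001]
force: [4.1, -0.7, 5.9]
width: 0.0298
grasp_force: 22.4
[ 4.10529765 -0.85236819  5.92878715]
shift [  8.2   0.3 -12.4] roll -0.0 yaw now 171.7 t 30.2667 F [ 4.6  -1.07  5.37] w 0.0294 g 22.405253648757935
TCP in holder [ -6.7  -0.3 227.1]
green step profile [-1, -1, -1, -1, -1, -1, -1, -1, -1, -1, -1, -1, -1, -1, -1, -1, -1, -1, -1, -1, 0, -1, -1, 0, 0, -1, 0, 3, 11, 18, 20, 20] row 167.0
jaw push 8.46
jaw push 8.24
jaw push 8.02
post inner edge row 114 model 113.99861457835597
```

```bash
python3 -m crank '[[-1,0,0,0,1],[-1,0,0,0,1],[-1,0,0,0,1],[-1,0,0,0,1],[0,0,0,0,1],[0,0,0,0,1]]'
python3 - <<'E'
from ov import *
F=[]
for i in range(4): F.append(manip.state()['force']); c=cap('wrist')
print(np.mean(F,0)); hneed(-15,.2395)
c=cap('scene');cv2.imwrite('pics/s7.png',cv2.resize(c['image'][120:220,170:300,::-1],None,fx=6,fy=6,interpolation=cv2.INTER_CUBIC))
E
```

```text
time_s: 30.82
ee_pos: [0.5128, 0.0842, 0.2271]
eef_rot: [0.072, 0.997, 0.0, 0.0]
force: [1.3, 0.1, 8.8]
width: 0.0294
grasp_force: 22.8
[ 1.1316989  -0.43334517  8.72418819]
shift [ 11.7   0.3 -12.4] roll 0.0 yaw now 171.7 t 31.0167 F [ 1.55 -0.49  8.31] w 0.0296 g 22.759008407592773
TCP in holder [ -3.3  -0.3 227.1]
```

View pics/s7.png

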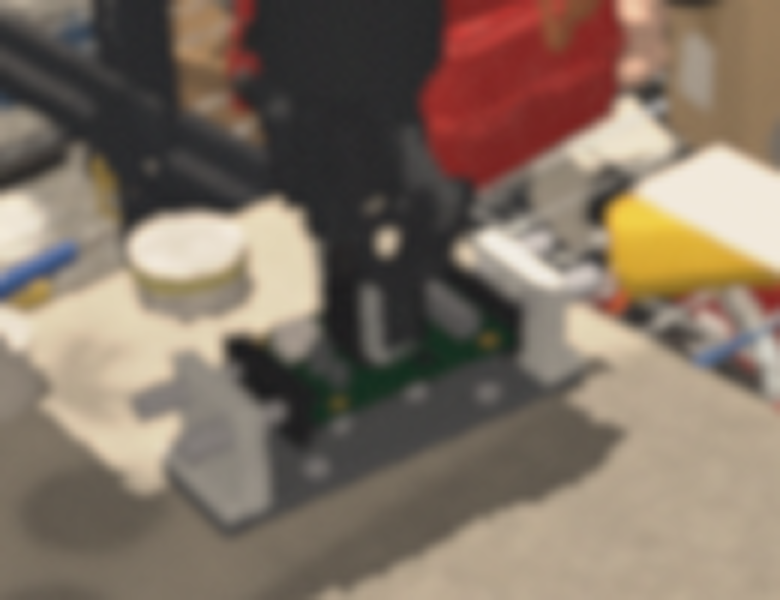

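The board looks level with both ends at their jaws, and the side force is nearly balanced. I'll make a last nudge, unload, release and lift clear.

```bash
python3 -m crank '[[-0.8,0,-0.4,0,1],[0,0,-0.5,0,1],[0,0,0,0,1],[0,0,0,0,1]]'
python3 -m crank '[[0,0,0,0,0.62],[0,0,0,0,0.58],[0,0,0,0,0.54],[0,0,0,0,0.5],[0,0,0,0,0.45],[0,0,0,0,0.4],[0,0,0,0,0.3],[0,0,0,0,0.3],[0,0,0,0,0.3]]'
python3 -m crank '[[0,0,-2,0,0.3],[0,0,-5,0,0.3],[0,0,-10,0,0.3],[0,0,-15,0,0.3],[0,0,-20,0,0.3],[0,0,-20,0,0.3],[0,0,-20,0,0.3],[0,0,-15,0,0.3],[10,0,-10,0,0.3],[10,0,-5,0,0.3],[0,0,0,0,0.3],[0,0,0,0,0.3]]'
python3 - <<'E'
from ov import *
c=cap('wrist')
for t,z in(('board',.045),('holder_mid',.045),('near_wall',.045),('far_wall',.045)):
    print(t,[(q['score'],R.from_euler('z',-HP[2],degrees=True).apply(atz(c,q['xy'],z)-np.array([HP[0],HP[1],0]))*1000) for q in manip.landmark_of(t,'wrist')[:1]])
k=2.2;overlay(c,HP,'o5.png',(140,370,20,284),k,jn=.004,jf=.004)
E
```

```text
time_s: 31.4
ee_pos: [0.5135, 0.0841, 0.2271]
eef_rot: [0.072, 0.997, 0.0, -0.0]
force: [-0.3, 1.0, 3.3]
width: 0.0295
grasp_force: 22.0
time_s: 32.15
ee_pos: [0.5137, 0.084, 0.2271]
eef_rot: [0.072, 0.997, 0.0, -0.0]
force: [-0.4, -0.3, 0.4]
width: 0.0599
grasp_force: 0.0
time_s: 33.15
ee_pos: [0.4934, 0.087, 0.3492]
eef_rot: [0.072, 0.997, -0.0, 0.0]
force: [0.5, -0.3, 1.0]
width: 0.0598
grasp_force: 0.0
board [(0.85, array([ 0.64120847, -2.1457534 , 45.        ]))]
holder_mid []
near_wall [(0.72, array([-52.23560498,   3.11096123,  45.        ]))]
far_wall [(0.81, array([49.59472995,  1.64115021, 45.        ]))]
```

View pics/o5.png

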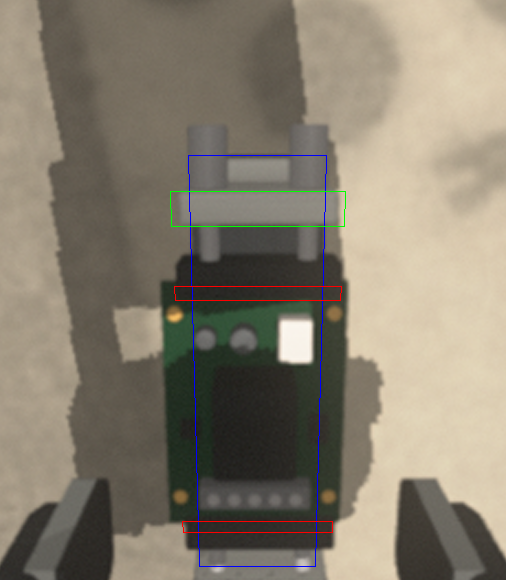

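The board is mounted square, with the lips covering both ends where the model for 4 mm of jaw push puts them (crop rows about 300 and 521), and the gripper is clear. Handing in.

```bash
python3 -c "
from station import manip
print(manip.job_done())"
```

```text
the job is handed in; nothing more can be done
None
```

The board is mounted in the spring holder, centred and level with both ends in their grooves as far as the last wrist picture shows, and I handed the job in at about 33 s with the gripper clear; the highest net press I measured was about 17 N (limit 24 N).

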